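Pin a filter clamshell shut and hold it

ROBOT

A 6-joint arm with a two-finger parallel gripper is mounted at the origin on the work surface. World frame = base frame: x ahead of the robot, y to its left, z up, the work surface at z = 0. Lengths are in m, angles in rad, forces in N, time in s.
With the tool pointing down it reaches from about 0.225 to 0.875 m from the base axis. Payload 3.4 kg.
Tool frame: the origin (TCP) lies at the very end of the fingers, on their centre line; the grasp point (between the pads) lies 19 mm behind it; z points along the fingers, y is the line along which they close (so a half turn about z gives the same grasp; the last joint's range is limited). The gripper opens to 85 mm and grips with 20 to 120 N. Pads are 22 mm wide; open, the fingers measure 114 mm over their backs; the gripper's body (76 mm by 85 mm) begins 54 mm behind the grasp point. The pads swing forward as they close: fully open they stand 13 mm farther back than shut.
Start: joints at [1.169, 0.276, 1.505, -0, 1.361, -0.121], TCP at [0.159, 0.553, 0.231] pointing down, gripper open.
Joint ranges: [-2.89, 2.89], [-0.75, 2.08], [0.22, 2.7], [-1.18, 4.32], [0.11, 2.71], [-2.7, 2.7]. Speed limits (rad/s): [2.57, 2.57, 3.14, 3.14, 3.14, 3.14].

INTERFACE

Orientations are given as a unit quaternion [w, x, y, z].
In Python, from rig import get_state, optics, sign_off gives the robot as it stands.
- The arm moves only by the tool send_rows, never from a script. Its argument "increments" is a list of rows, each an object with "gripper": the gripper's target within -1 to 1 (shut at 1, half-way at 0, fully open at -1); "linear": the shift along the world's x, y, z in m, a list of three; "delta_rot": the turn, a rotation vector about the world's x, y, z in rad, a list of three. In form: [{"gripper": gripper, "linear": [dx, dy, dz], "delta_rot": [rx, ry, rz]}, ...]. A call has 1 to 8 rows; each row is the pose to reach, as a shift and turn from the pose commanded when the call began; what a row does not reach only later rows make up. A row lasts 1/10 s, in which the tool goes at most 50 mm and 8.59 degrees, less where a joint would pass 70% of its speed; a pose out of reach is approached as far as the arm can. A call with a gripper value outside its range is refused whole. The fingers move at their own pace and stop on an object; "newtons" is the grip in N (left out, the last holds). Time passes only in rows, so rows that repeat a pose let the fingers close. It gives the time, the measured TCP pose, the force, the opening and the grip force at its end, in the units of the state.
- get_state(): the state, without advancing time (a new reading comes with each control period).
- optics.get_image(name): name is "scene" or "top" or "wrist"; returns a dict with "pixels" (384x512x3 uint8, blue, green, red), "K" (3x3 intrinsics, pixels), "k1" (the pictures are not rectified: a ray, as slopes to the right and down, at radius r is drawn at 1 + k1 r^2 times it, then the intrinsics apply), "rvec" (rotation vector, rad) and "tvec" (3), from world to camera coordinates, as OpenCV has them; the wrist camera has in their place "T_tool_cam" (4x4, takes a point from camera to tool coordinates, whose origin is the TCP and whose axes are the flange's). Camera axes: x right, y down, z forward; pixel columns grow to the right and rows downward; lengths in m; the calibration is good to about 2 mm. A picture is of the moment at which its call begins: read the wrist's pose just before it. There is no depth.
- sign_off(): hands the job in; it is judged then, once.
The state is a dict: "clock": time; "qpos": joint angles; "qd": joint speeds; "effort": joint torques, N m; "position": TCP position; "ee_rot": TCP orientation; "contact_force": force on the tool from outside, world axes, zero at the start; "moment": the same for the moment, N m; "width": finger opening in m; "gripper_force": force on a finger pad.
Only numpy, scipy, OpenCV 4.12 (cv2) and the standard library are available. Lean on these libraries where they do the work, as an engineer would, in place of code of your own. Each camera call takes 0.05 s, during which the arm holds its last target. There are 200 camera calls.

TASK

Start the vacuum station by pushing its green button all the way down and letting it come back up, then swing the blue hinged lid down onto the lower jaw. Take the red-knobbed locating pin out of the white rack and push it through the hole in the lid into the hole in the jaw below, until its steel collar sits on the lid. Finish while still pushing firmly down on the pin, so that the springy gasket is squeezed and the lid stays fully shut; leave the two tubes, the bottle and the tape where they are.

Things in the scene. Friction and masses are not known exactly. Their poses are not given: they have to be found in the camera images.
- station: vacuum filter station fixed to the bench, to the robot's left or right: white housing, x -105 to 105, y -150 to 60 mm, 40 mm high; on it an aluminium lower jaw (x -95 to 95, y -50 to 50 mm), flat top 65 mm above the bench. Origin on the bench; x points from the pin-hole end to the hinge end, z up
- lid (a joint): hinge angle of the blue lid, rad: 0 = resting on the gasket, grows as it opens upward, starts 0.9 to 1.25. Hinge friction (0.13 N m) holds the lid when well open; below about 0.5 it may sink slowly. At 0 the springy gasket still holds the lid 0.035 rad (5 mm at the pin hole) above shut: about 4 N down at the hole presses it fully shut, and it springs back to 0 when let go
- hinge_mid (a point): middle of the lid's hinge line, 69 mm above the bench, parallel to the station's y; axes as the station's. The lid is a plate 10 mm thick, 90 mm wide, 0.17 kg, from this line 170 mm to its free end (towards the station's -x when shut). Its top face lies 6 mm and its underside 4 mm from the hinge line; shut, the top is 75 mm above the bench
- lid_hole (a point): centre of the pin hole's mouth on the lid's top face, 150 mm from the hinge line, 20 mm from the free end; moves with the lid. Hole 16 mm in diameter, through the 10 mm lid, 2 mm chamfer. 10 mm above the jaw's top when fully shut, 15 mm when resting on the gasket. The point's x points to the hinge, z out of the top face
- jaw_hole (a point): centre of the pin hole's mouth on the lower jaw's top face, 65 mm above the bench, under the lid's hole when the lid is shut. Hole 14.5 mm in diameter, 25 mm deep, 1.5 mm chamfer. Axes as the station's
- start (a joint): green spring push button, 28 mm across, on the station's housing beside the jaw (50 mm towards -x and 110 mm towards -y from the station's origin). 0 = up, 0.006 m = fully down, which takes 4 N; it springs back when released
- start_top (a point): centre of the button's top face; it is pressed straight down
- pin: locating pin, upright, 60 g: steel shank 12 mm in diameter and 30 mm long with a tapered foot, steel collar 26 mm in diameter and 4 mm thick above it, then a red cylindrical knob 20 mm in diameter and 28 mm high on top. Origin at the centre of the foot, z up along the pin; collar underside at 30 mm, knob from 34 to 62 mm. It starts in one of the three holes of the rack, collar on the rack's top
- pin_tip (a point): centre of the pin's foot (same point as the pin's origin)
- rack: white rack fixed to the bench, 70 (x) x 190 (y) x 45 mm high, with three holes 14.5 mm wide in a row along its y, 60 mm apart. Origin under its centre. The pin and two tubes stand in the holes, in any order
- tube1: amber tube with a black cap 21 mm in diameter standing in the rack; its top is 20 mm above the rack's top. Origin at its foot; to be left alone
- tube2: a second tube like the first; to be left alone
- bottle: clear bottle with a black cap, 60 mm in diameter, 120 mm high, on the bench; origin under its centre; to be left alone
- tape: orange tape roll lying flat, 56 mm in diameter, 18 mm high; origin under its centre; to be left alone

How it is judged:
By the outcome, as a careful person would: the job done as asked, in the order asked, and still so for the second after the job is handed in, while the arm keeps its last pose, push and grip.
It also fails if it takes over 72 s, if anything falls off the work surface, if the arm or the gripper's body presses on something with over 40 N, if the wrist force passes 120 N, or if a joint passes its speed limit or range.

## Working session

There is one attempt and no reset: what is moved stays moved. The work goes in short steps, Python scripts to look and compute and a tool call to move; the robot and the scene stay as the last step left them, time stands still between calls to the robot, and variables do not carry over. Pictures are saved under pics/ and viewed, at most 10 in all, crops included, and the job is handed in when it is done.

Besides the shell and the picture viewer there is one more tool, called after "Emit:" by a JSON object that holds its "op" and its "data", one argument or row to a line. send_rows: Moves the arm, as the interface text tells. Its arguments: {"type":"object","properties":{"increments":{"type":"array"},"newtons":{"type":"number"}},"required":["increments"]}

```bash
mkdir -p pics
cat > h.py <<'E'
import numpy as np, cv2, json
from rig import get_state, optics, sign_off
def snap(n,f):
    s=get_state(); d=optics.get_image(n); cv2.imwrite(f'pics/{f}.png',d['pixels'])
    d['state']=s; np.save(f'pics/{f}.npy',d,allow_pickle=True); return d
def load(f): return np.load(f'pics/{f}.npy',allow_pickle=True).item()
def cam(d):
    if 'rvec' in d:
        R=cv2.Rodrigues(np.array(d['rvec'],float))[0]; t=np.array(d['tvec'],float).ravel(); return R.T,-R.T@t
    s=d['state']; w,x,y,z=s['ee_rot']
    from scipy.spatial.transform import Rotation as Ro
    R=Ro.from_quat([x,y,z,w]).as_matrix(); T=np.array(d['T_tool_cam']); return R@T[:3,:3], np.array(s['position'])+R@T[:3,3]
def dist(d): return np.array([float(d['k1']),0,0,0,0])
def ray(d,u,v):
    p=cv2.undistortPoints(np.array([[[u,v]]],float),np.array(d['K'],float),dist(d))[0,0]
    R,c=cam(d); return c,R@np.array([p[0],p[1],1])
def atz(d,u,v,z):
    c,r=ray(d,u,v); return c+r*(z-c[2])/r[2]
def proj(d,P):
    R,c=cam(d); q=(np.atleast_2d(P)-c)@R
    return cv2.projectPoints(q.reshape(-1,1,3),np.zeros(3),np.zeros(3),np.array(d['K'],float),dist(d))[0].reshape(-1,2)
E
python3 - <<'E'
from h import *
a=[]
for n in('scene','top'):
    d=snap(n,n+'0'); print(n,d['K'],d['k1'],cam(d)[1])
    cv2.imwrite(f'pics/{n}0b.png',cv2.resize(d['pixels'],(800,600),interpolation=cv2.INTER_CUBIC))
print(get_state())
E
```

```text
scene [[386.01827693   0.         251.69500805]
 [  0.         386.01827693 192.01676103]
 [  0.           0.           1.        ]] 0.017166166567086704 [0.97374456 0.36250113 0.65880914]
top [[471.40707599   0.         263.69333113]
 [  0.         471.40707599 192.15508857]
 [  0.           0.           1.        ]] -0.08176162685440576 [ 0.42319375 -0.03868086  1.41136014]
{'clock': 0.1, 'qpos': array([ 1.16899785e+00,  2.76539929e-01,  1.50599509e+00, -2.13538208e-05,
        1.36068225e+00, -1.21016204e-01]), 'qd': array([-2.57375091e-04, -2.08895709e-03, -3.56316823e-03,  1.11794856e-04,
       -7.34640242e-06, -2.42981005e-05]), 'effort': array([ 1.17428433e-03, -4.17702520e+01, -2.46403348e+01, -2.29038615e-04,
        5.72345380e-03, -2.23796107e-06]), 'position': array([0.15917774, 0.55205143, 0.2305261 ]), 'ee_rot': array([-1.99847014e-04,  1.39928155e-01,  9.90161326e-01, -7.87407800e-04]), 'contact_force': array([-0.8864863 ,  0.46131579, -0.95903884]), 'moment': array([-0.00309299, -0.01850047,  0.03356114]), 'gripper_force': 0.0, 'width': 0.08547844027078276}
```

View pics/scene0b.png

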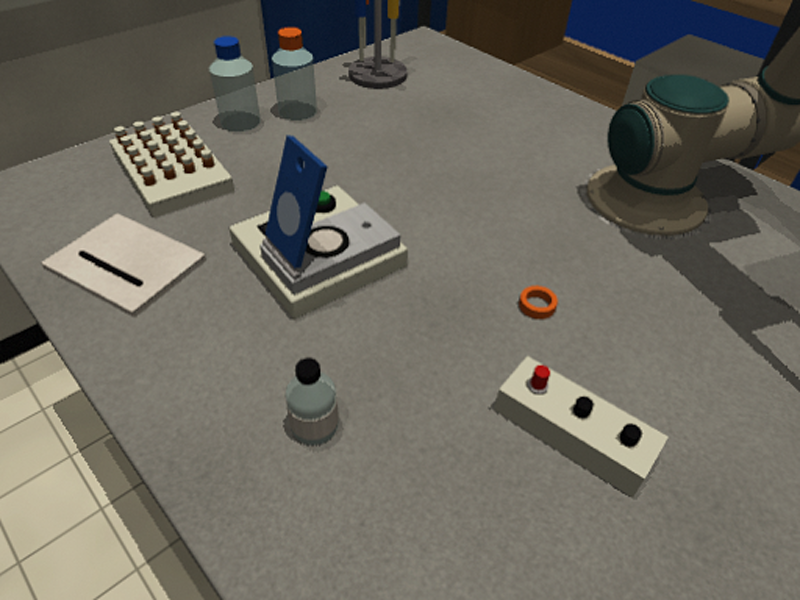

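View pics/top0b.png

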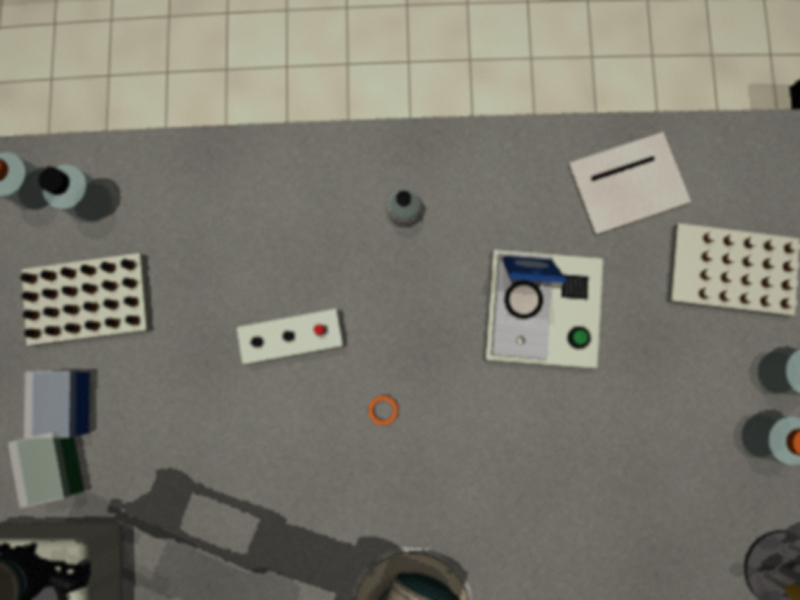

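The scene view (800x600) shows the station with its open lid at (300,230), the pin (red) at (540,378), the tape at (538,301) and the bottle at (310,400). The top view shows the station at (545,308), the button at (579,337), the jaw hole at (520,340) and the pin at (320,329). I'll enlarge these.

Run:
```python
from h import *
t=cv2.imread('pics/top0.png'); s=cv2.imread('pics/scene0.png')
r=lambda im,x,y,w,h:cv2.resize(im[y:y+h,x:x+w],(400,300),interpolation=cv2.INTER_CUBIC)
m=np.vstack([np.hstack([r(t,304,155,88,66*1+22)[:, :] if 0 else r(t,300,155,100,75+0),r(t,145,185,80,60)]),
 np.hstack([r(s,140,80,128,96),r(s,310,220,120,90)])])
# top-left: 4x from(300,155); TR: 5x from (145,185); BL: 3.125x from(140,80); BR: 3.333x from(310,220)
cv2.imwrite('pics/m1.png',m)
```

```text
(no output)
```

View pics/m1.png

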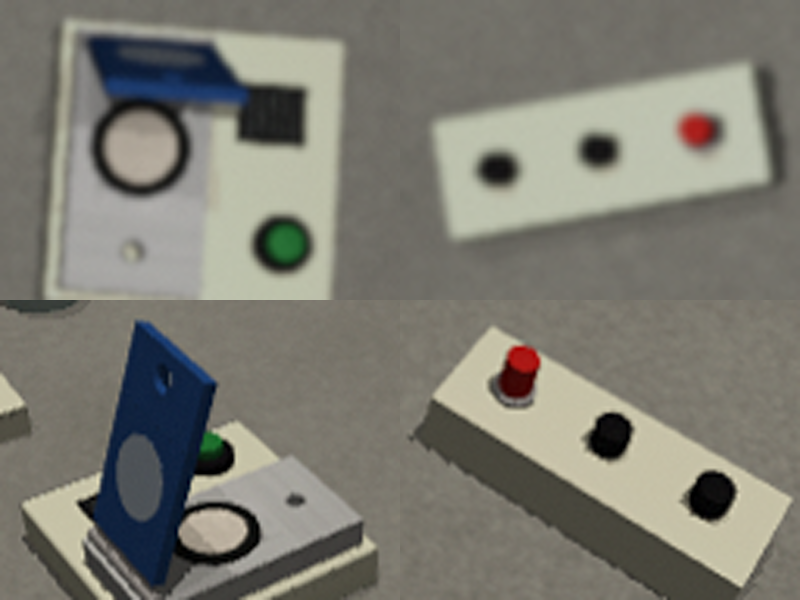

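Crop pixels read from the montage (each tile with its own scale): housing corners, jaw hole, rack corners, pin knob, and lid hole at (162,378) in the lower left tile. I'll fit the poses from these.

```bash
cat > fit.py <<'E'
from h import *
from scipy.optimize import least_squares
t,s=load('top0'),load('scene0')
def c(u,v,x,y,k): return ((u+.5)/k-.5+x,(v+.5)/k-.5+y)
TL=lambda u,v:c(u,v,300,155,4); TR=lambda u,v:c(u-400,v,145,185,5)
BL=lambda u,v:c(u,v-300,140,80,3.125); BR=lambda u,v:c(u-400,v-300,310,220,10/3)
obs=[(t,(105,60,40),TL(64,20)),(t,(105,-150,40),TL(344,40)),(t,(-75,0,65),TL(132,251)),(t,(-50,-110,40),TL(282,243)),
(s,(-75,0,65),BL(296,500)),(s,(-95,50,65),BL(363,522)),(s,(-105,60,40),BL(378,545)),(s,(-105,-150,40),BL(241,422)),(s,(105,-150,40),BL(22,507)),(s,(-95,-50,65),BL(291,457))]
rob=[(t,(35,95,45),TR(432,120)),(t,(35,-95,45),TR(752,62)),(t,(-35,-95,45),TR(775,183)),(t,(-35,95,45),TR(452,240)),
(t,(0,0,65),TR(599,150)),(t,(0,60,65),TR(497,169)),(s,(0,0,65),BR(614,424)),(s,(0,60,65),BR(716,485)),(t,(0,-60,77),TR(697,130)),(s,(0,-60,77),BR(523,359)),
(s,(-35,-95,45),BR(492,326)),(s,(35,-95,45),BR(432,398)),(s,(-35,95,45),BR(792,499)),(s,(35,95,45),BR(743,588))]
def P(p,q):
    q=np.array(q)/1e3; return np.array([p[0]+np.cos(p[2])*q[0]-np.sin(p[2])*q[1],p[1]+np.sin(p[2])*q[0]+np.cos(p[2])*q[1],q[2]])
def fit(ob,p0):
    f=lambda p:np.concatenate([proj(d,P(p,q))[0]-np.array(o) for d,q,o in ob])
    r=least_squares(f,p0,loss='soft_l1'); print(np.round(r.x,4)); print(np.round(f(r.x).reshape(-1,2),1).tolist()); return r.x
if __name__=='__main__':
    S=fit(obs,[.45,-.35,0]); R=fit(rob,[.42,.15,.1])
    for nm,q in(('jaw',(-75,0,65)),('button',(-50,-110,50)),('hinge',(75,0,69))): print(nm,P(S,q))
    print('pin',P(R,(0,-60,45)))
    lid=lambda a,x,y,z:(75-x*np.cos(a)+z*np.sin(a),y,69+x*np.sin(a)+z*np.cos(a))
    lo=[((150,0,6),BL(162,379)),((170,-45,6),BL(139,322)),((170,45,6),BL(214,384))]
    f=lambda a:np.concatenate([proj(s,P(S,lid(a[0],*q)))[0]-np.array(o) for q,o in lo])
    r=least_squares(f,[1.]);print('lid',r.x,r.fun.round(1))
    print('lid free end low/up',P(S,lid(r.x[0],170,0,-4)),P(S,lid(r.x[0],170,0,6)))
    for n,d,z,(u,v) in(('tape',t,.018,(384*.64,410*.64)),('bottlecap',t,.12,(403*.64,199*.64))): print(n,atz(d,u,v,z))
E
python3 fit.py
```

```text
[ 0.5611 -0.222  -0.1198]
[[-0.5, -1.6], [0.3, -0.3], [-0.7, 2.9], [-1.1, 0.1], [2.6, -1.1], [-0.4, -0.2], [0.2, 1.0], [-0.8, -1.0], [-1.7, -1.8], [-0.1, -0.2]]
[0.5155 0.2124 0.1546]
[[-0.2, 0.6], [-0.6, 0.3], [-1.1, -0.3], [-0.4, 0.1], [-1.2, -0.0], [-1.2, -0.0], [-0.1, 0.3], [-0.1, -0.1], [-0.9, -0.1], [-0.1, -0.7], [-0.4, -0.3], [-0.6, -0.6], [-0.2, -0.3], [-0.8, -0.1]]
jaw [ 0.48661563 -0.21303601  0.065     ]
button [ 0.49829487 -0.32523492  0.05      ]
hinge [ 0.6355413 -0.2309565  0.069    ]
pin [0.52470944 0.15308523 0.045     ]
lid [1.24803466] [ 1.6 -1.   0.3 -1.4 -1.9 -1.4]
lid free end low/up [ 0.57823945 -0.22406127  0.22895297] [ 0.58765516 -0.22519428  0.23212484]
tape [0.37285224 0.03848611 0.018     ]
bottlecap [ 0.7503394  -0.01057259  0.12      ]
```

```bash
cat > fit2.py <<'E'
from fit import *
import fit as F
lid=lambda a,h,x,y,z:(h-x*np.cos(a)+z*np.sin(a),y,69+x*np.sin(a)+z*np.cos(a))
lo=[((150,0,6),BL(162,379)),((170,-45,6),BL(139,322)),((170,45,6),BL(214,384))]
ob2=[o for o in obs if o[1]!=(-75,0,65)]
def f(p):
    h=p[4]*1000
    r=[proj(d,P(p,q))[0]-np.array(o) for d,q,o in ob2]
    r+=[proj(t,P(p,(h-150,0,65)))[0]-np.array(TL(132,251)),proj(s,P(p,(h-150,0,65)))[0]-np.array(BL(296,500))]
    r+=[proj(s,P(p,lid(p[3],h,*q)))[0]-np.array(o) for q,o in lo]
    return np.concatenate(r)
r=least_squares(f,[.56,-.22,-.12,1.2,.08],loss='soft_l1',x_scale=[.1,.1,.1,.1,.01]); p=r.x; h=p[4]*1e3
if __name__=='__main__':
    print(p.round(4)); print(f(p).reshape(-1,2).round(1).tolist())
    for nm,q in(('jaw',(h-150,0,65)),('button',(-50,-110,50)),('hinge',(h,0,69)),('end low',lid(p[3],h,170,0,-4)),('end up',lid(p[3],h,170,0,6))): print(nm,P(p,q).round(4))
E
python3 fit2.py
```

```text
[ 0.5593 -0.2218 -0.1116  1.1995  0.085 ]
[[-0.9, -0.8], [0.0, -0.1], [-1.0, 0.4], [0.1, -0.7], [0.7, 0.5], [-0.8, -1.2], [-1.4, -1.7], [0.2, -0.5], [-0.3, 0.0], [-0.3, -0.0], [1.2, 0.1], [0.2, -0.2], [-1.7, -0.2]]
jaw [ 0.4947 -0.2145  0.065 ]
button [ 0.4974 -0.3255  0.05  ]
hinge [ 0.6438 -0.2312  0.069 ]
end low [ 0.5788 -0.2239  0.226 ]
end up [ 0.5881 -0.225   0.2296]
```

Emit:
{"op": "send_rows", "data": {
  "increments": [
    {"gripper": 1, "linear": [0.044, -0.114, 0.02], "delta_rot": [0, 0, -0.2]},
    {"gripper": 1, "linear": [0.088, -0.228, 0.03], "delta_rot": [0, 0, -0.4]},
    {"gripper": 1, "linear": [0.113, -0.293, 0.03], "delta_rot": [0, 0, -0.57]},
    {"gripper": 1, "linear": [0.113, -0.293, 0.03], "delta_rot": [0, 0, -0.57]},
    {"gripper": 1, "linear": [0.113, -0.293, 0.03], "delta_rot": [0, 0, -0.57]},
    {"gripper": 1, "linear": [0.113, -0.293, 0.03], "delta_rot": [0, 0, -0.57]},
    {"gripper": 1, "linear": [0.113, -0.293, 0.03], "delta_rot": [0, 0, -0.57]},
    {"gripper": 1, "linear": [0.113, -0.293, 0.03], "delta_rot": [0, 0, -0.57]}
  ]
}}

```text
clock: 0.9
position: [0.2728, 0.2576, 0.2614]
ee_rot: [0.0, 0.415, 0.91, -0.0]
contact_force: [0.6, 0.5, 0.5]
width: 0.0
gripper_force: 0.0
```

Emit:
{"op": "send_rows", "data": {
  "increments": [
    {"gripper": 1, "linear": [0.113, -0.293, 0], "delta_rot": [0, 0, -0.565]},
    {"gripper": 1, "linear": [0.113, -0.293, 0], "delta_rot": [0, 0, -0.565]},
    {"gripper": 1, "linear": [0.113, -0.293, 0], "delta_rot": [0, 0, -0.565]},
    {"gripper": 1, "linear": [0.113, -0.293, 0], "delta_rot": [0, 0, -0.565]},
    {"gripper": 1, "linear": [0.113, -0.293, 0], "delta_rot": [0, 0, -0.565]},
    {"gripper": 1, "linear": [0.113, -0.293, 0], "delta_rot": [0, 0, -0.565]},
    {"gripper": 1, "linear": [0.113, -0.293, 0], "delta_rot": [0, 0, -0.565]},
    {"gripper": 1, "linear": [0.113, -0.293, 0], "delta_rot": [0, 0, -0.565]}
  ]
}}

```text
clock: 1.7
position: [0.3867, -0.0346, 0.2608]
ee_rot: [-0.0, 0.651, 0.759, 0.0]
contact_force: [-0.7, 0.3, -0.4]
width: -0.0001
gripper_force: 0.0
```

Emit:
{"op": "send_rows", "data": {
  "increments": [
    {"gripper": 1, "linear": [0.08, -0.21, 0], "delta_rot": [0, 0, 0]},
    {"gripper": 1, "linear": [0.08, -0.21, 0], "delta_rot": [0, 0, 0]},
    {"gripper": 1, "linear": [0.08, -0.21, 0], "delta_rot": [0, 0, 0]},
    {"gripper": 1, "linear": [0.08, -0.21, 0], "delta_rot": [0, 0, 0]},
    {"gripper": 1, "linear": [0.08, -0.21, 0], "delta_rot": [0, 0, 0]},
    {"gripper": 1, "linear": [0.08, -0.21, 0], "delta_rot": [0, 0, 0]},
    {"gripper": 1, "linear": [0.08, -0.21, 0], "delta_rot": [0, 0, 0]}
  ]
}}

```text
clock: 2.4
position: [0.4657, -0.2413, 0.2606]
ee_rot: [-0.001, 0.65, 0.76, 0.001]
contact_force: [0.3, -0.2, -0.0]
width: 0.0003
gripper_force: 0.0
```

Run:
```python
from h import *
d=snap('wrist','w1'); print(d['T_tool_cam'],d['K'],d['state']['position'],d['state']['ee_rot'],d['state']['contact_force'])
cv2.imwrite('pics/w1b.png',cv2.resize(d['pixels'],(800,600),interpolation=cv2.INTER_CUBIC))
```

```text
[[-2.09738079e-04 -9.58268104e-01 -2.85870945e-01  7.26840376e-02]
 [ 9.99999751e-01 -3.93579229e-04  5.85636274e-04  4.30300963e-04]
 [-6.73709428e-04 -2.85870751e-01  9.58267948e-01 -1.42556381e-01]
 [ 0.00000000e+00  0.00000000e+00  0.00000000e+00  1.00000000e+00]] [[302.83965103   0.         251.66794809]
 [  0.         302.83965103 185.71711857]
 [  0.           0.           1.        ]] [ 0.46565003 -0.24132186  0.26058514] [-1.37875119e-03  6.49717865e-01  7.60173961e-01  5.86935233e-04] [ 0.30817657 -0.17242681 -0.01142591]
```

View pics/w1b.png

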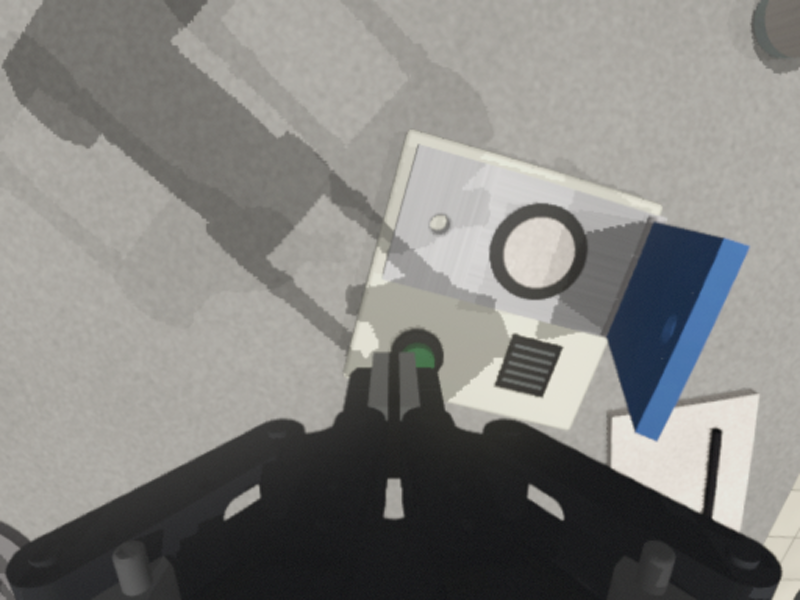

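The wrist view shows the jaw hole at (440,223), the housing corners at (410,131) and (661,207), and the button bezel at (418,352), partly behind the fingers.

Run:
```python
from fit2 import *
w=load('w1'); k=lambda u,v:((u+.5)/1.5625-.5,(v+.5)/1.5625-.5)
for n,q,o in(('jaw',(h-150,0,65),(440,223)),('c1',(-105,60,40),(410,131)),('c2',(105,60,40),(661,207)),('disc-axis bez',(-50,-110,40),(418,354)),('c3',(105,-150,40),(570,430))):
    print(n,P(p,q).round(4),atz(w,*k(*o),q[2]/1e3).round(4))
```

```text
jaw [ 0.4947 -0.2145  0.065 ] [ 0.4955 -0.2135  0.065 ]
c1 [ 0.4617 -0.1504  0.04  ] [ 0.4645 -0.1533  0.04  ]
c2 [ 0.6704 -0.1738  0.04  ] [ 0.6677 -0.176   0.04  ]
disc-axis bez [ 0.4974 -0.3255  0.04  ] [ 0.5004 -0.3273  0.04  ]
c3 [ 0.647  -0.3825  0.04  ] [ 0.6478 -0.3798  0.04  ]
```

Emit:
{"op": "send_rows", "data": {
  "increments": [
    {"gripper": 1, "linear": [0.0325, -0.0845, 0], "delta_rot": [0, 0, 0]},
    {"gripper": 1, "linear": [0.0325, -0.0845, 0], "delta_rot": [0, 0, 0]},
    {"gripper": 1, "linear": [0.0325, -0.0845, -0.05], "delta_rot": [0, 0, 0]},
    {"gripper": 1, "linear": [0.0325, -0.0845, -0.09], "delta_rot": [0, 0, 0]},
    {"gripper": 1, "linear": [0.0325, -0.0845, -0.13], "delta_rot": [0, 0, 0]},
    {"gripper": 1, "linear": [0.0325, -0.0845, -0.17], "delta_rot": [0, 0, 0]},
    {"gripper": 1, "linear": [0.0325, -0.0845, -0.19], "delta_rot": [0, 0, 0]},
    {"gripper": 1, "linear": [0.0325, -0.0845, -0.19], "delta_rot": [0, 0, 0]}
  ]
}}

```text
clock: 3.25
position: [0.4959, -0.3238, 0.0686]
ee_rot: [-0.004, 0.649, 0.76, 0.0]
contact_force: [0.9, -0.2, -0.2]
width: -0.0001
gripper_force: 0.0
```

Emit:
{"op": "send_rows", "data": {
  "increments": [
    {"gripper": 1, "linear": [0, 0, -0.003], "delta_rot": [0, 0, 0]},
    {"gripper": 1, "linear": [0, 0, -0.006], "delta_rot": [0, 0, 0]},
    {"gripper": 1, "linear": [0, 0, -0.009], "delta_rot": [0, 0, 0]},
    {"gripper": 1, "linear": [0, 0, -0.012], "delta_rot": [0, 0, 0]},
    {"gripper": 1, "linear": [0, 0, -0.012], "delta_rot": [0, 0, 0]}
  ]
}}

```text
clock: 3.75
position: [0.4985, -0.3283, 0.0599]
ee_rot: [0.001, 0.65, 0.76, 0.0]
contact_force: [1.2, 1.0, 2.0]
width: -0.0
gripper_force: 1.0
```

Emit:
{"op": "send_rows", "data": {
  "increments": [
    {"gripper": 1, "linear": [0, 0, -0.001], "delta_rot": [0, 0, 0]},
    {"gripper": 1, "linear": [0, 0, -0.002], "delta_rot": [0, 0, 0]},
    {"gripper": 1, "linear": [0, 0, -0.002], "delta_rot": [0, 0, 0]}
  ]
}}

```text
clock: 4.05
position: [0.4985, -0.3283, 0.0577]
ee_rot: [0.001, 0.65, 0.76, 0.0]
contact_force: [1.4, -0.0, 3.4]
width: 0.0001
gripper_force: 1.5
```

Emit:
{"op": "send_rows", "data": {
  "increments": [
    {"gripper": 1, "linear": [0, 0, -0.001], "delta_rot": [0, 0, 0]},
    {"gripper": 1, "linear": [0, 0, -0.002], "delta_rot": [0, 0, 0]},
    {"gripper": 1, "linear": [0, 0, -0.002], "delta_rot": [0, 0, 0]}
  ]
}}

```text
clock: 4.35
position: [0.4985, -0.3283, 0.056]
ee_rot: [0.001, 0.65, 0.76, 0.0]
contact_force: [1.7, 1.1, 6.3]
width: 0.0001
gripper_force: 3.1
```

Emit:
{"op": "send_rows", "data": {
  "increments": [
    {"gripper": 1, "linear": [0, 0, -0.001], "delta_rot": [0, 0, 0]},
    {"gripper": 1, "linear": [0, 0, -0.002], "delta_rot": [0, 0, 0]},
    {"gripper": 1, "linear": [0, 0, -0.002], "delta_rot": [0, 0, 0]}
  ]
}}

```text
clock: 4.65
position: [0.4985, -0.3283, 0.0558]
ee_rot: [0.001, 0.65, 0.76, 0.0]
contact_force: [0.1, 1.4, 15.5]
width: -0.0003
gripper_force: 8.1
```

Emit:
{"op": "send_rows", "data": {
  "increments": [
    {"gripper": 1, "linear": [0, 0, 0.02], "delta_rot": [0, 0, 0]},
    {"gripper": 1, "linear": [0, 0, 0.06], "delta_rot": [0, 0, 0]},
    {"gripper": 1, "linear": [0, 0, 0.1], "delta_rot": [0, 0, 0]},
    {"gripper": 1, "linear": [0, 0, 0.14], "delta_rot": [0, 0, 0]},
    {"gripper": 1, "linear": [0, 0, 0.18], "delta_rot": [0, 0, 0]},
    {"gripper": 1, "linear": [0, 0, 0.23], "delta_rot": [0, 0, 0]},
    {"gripper": 1, "linear": [0, 0, 0.235], "delta_rot": [0, 0, 0]},
    {"gripper": 1, "linear": [0, 0, 0.235], "delta_rot": [0, 0, 0]}
  ]
}}

```text
clock: 5.45
position: [0.4977, -0.3284, 0.2894]
ee_rot: [0.001, 0.65, 0.76, -0.0]
contact_force: [0.5, 0.2, 0.0]
width: -0.0002
gripper_force: 0.0
```

Run:
```python
from h import *
d=snap('wrist','w2'); e=snap('scene','s2'); print(d['state']['position'])
m=np.hstack([cv2.resize(d['pixels'],(400,300)),cv2.resize(e['pixels'][60:204,110:302],(400,300),interpolation=cv2.INTER_CUBIC)])
cv2.imwrite('pics/m2.png',m)
```

```text
[ 0.49768874 -0.32844307  0.28942502]
```

View pics/m2.png

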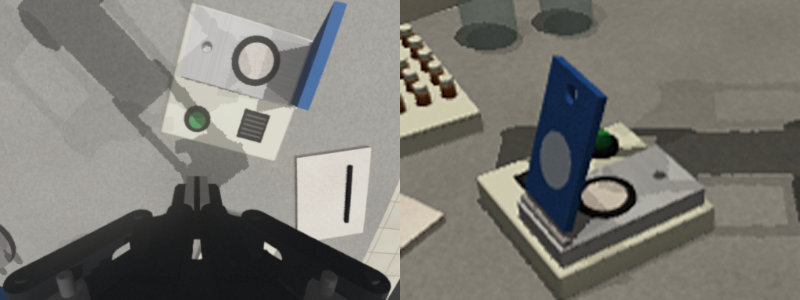

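The button is released (green at (197,120) in the left tile) and the lid is still open, its free end at (580,75) in the right tile. Next I go behind the lid.

Emit:
{"op": "send_rows", "data": {
  "increments": [
    {"gripper": 1, "linear": [0.04, 0.024, 0], "delta_rot": [0, 0, 0]},
    {"gripper": 1, "linear": [0.08, 0.048, 0], "delta_rot": [0, 0, 0]},
    {"gripper": 1, "linear": [0.12, 0.072, 0], "delta_rot": [0, 0, 0]},
    {"gripper": 1, "linear": [0.157, 0.0965, 0], "delta_rot": [0, 0, 0]},
    {"gripper": 1, "linear": [0.157, 0.0965, 0], "delta_rot": [0, 0, 0]},
    {"gripper": 1, "linear": [0.157, 0.0965, -0.04], "delta_rot": [0, 0, 0]},
    {"gripper": 1, "linear": [0.157, 0.0965, -0.08], "delta_rot": [0, 0, 0]},
    {"gripper": 1, "linear": [0.157, 0.0965, -0.105], "delta_rot": [0, 0, 0]}
  ]
}}

```text
clock: 6.35
position: [0.6515, -0.2306, 0.1774]
ee_rot: [-0.004, 0.65, 0.76, -0.002]
contact_force: [0.9, 0.1, -0.2]
width: 0.0002
gripper_force: 0.0
```

Emit:
{"op": "send_rows", "data": {
  "increments": [
    {"gripper": 1, "linear": [-0.008, 0.001, 0], "delta_rot": [0, 0, 0]},
    {"gripper": 1, "linear": [-0.016, 0.002, 0], "delta_rot": [0, 0, 0]},
    {"gripper": 1, "linear": [-0.024, 0.003, 0], "delta_rot": [0, 0, 0]},
    {"gripper": 1, "linear": [-0.032, 0.004, 0], "delta_rot": [0, 0, 0]},
    {"gripper": 1, "linear": [-0.04, 0.0045, 0], "delta_rot": [0, 0, 0]},
    {"gripper": 1, "linear": [-0.04, 0.0045, 0], "delta_rot": [0, 0, 0]}
  ]
}}

```text
clock: 6.95
position: [0.6139, -0.227, 0.1847]
ee_rot: [0.001, 0.65, 0.76, 0.0]
contact_force: [-0.3, 0.8, 0.9]
width: -0.0005
gripper_force: 0.0
```

Emit:
{"op": "send_rows", "data": {
  "increments": [
    {"gripper": 1, "linear": [-0.007, 0.001, -0.004], "delta_rot": [0, 0, 0]},
    {"gripper": 1, "linear": [-0.014, 0.0015, -0.008], "delta_rot": [0, 0, 0]},
    {"gripper": 1, "linear": [-0.021, 0.002, -0.0125], "delta_rot": [0, 0, 0]},
    {"gripper": 1, "linear": [-0.028, 0.003, -0.017], "delta_rot": [0, 0, 0]},
    {"gripper": 1, "linear": [-0.036, 0.004, -0.023], "delta_rot": [0, 0, 0]},
    {"gripper": 1, "linear": [-0.044, 0.005, -0.029], "delta_rot": [0, 0, 0]},
    {"gripper": 1, "linear": [-0.044, 0.005, -0.029], "delta_rot": [0, 0, 0]}
  ]
}}

```text
clock: 7.65
position: [0.5686, -0.2212, 0.1529]
ee_rot: [-0.002, 0.65, 0.76, -0.0]
contact_force: [-0.9, 0.1, -0.5]
width: -0.0001
gripper_force: 0.0
```

Run:
```python
from h import *
e=snap('scene','s3'); print(e['state']['position'])
cv2.imwrite('pics/m3.png',cv2.resize(e['pixels'][40:220,90:330],(600,450),interpolation=cv2.INTER_CUBIC))
```

```text
[ 0.56861537 -0.22123777  0.15293701]
```

View pics/m3.png

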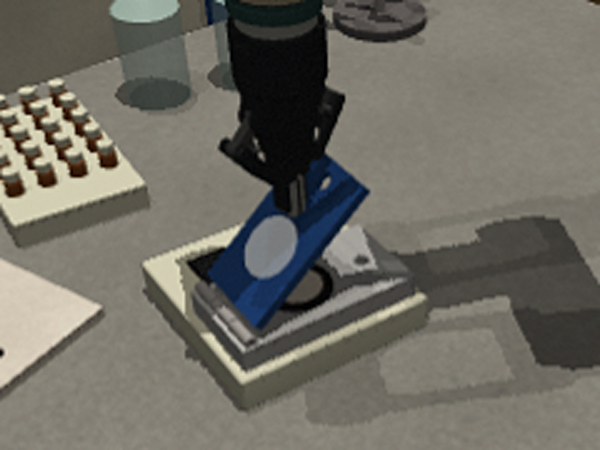

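The lid is following the fingers down: the tip at (292,205) rests on the top face between the disc and the hole. I'll continue the arc.

Emit:
{"op": "send_rows", "data": {
  "increments": [
    {"gripper": 1, "linear": [-0.005, 0.0005, -0.0065], "delta_rot": [0, 0, 0]},
    {"gripper": 1, "linear": [-0.01, 0.001, -0.013], "delta_rot": [0, 0, 0]},
    {"gripper": 1, "linear": [-0.016, 0.002, -0.021], "delta_rot": [0, 0, 0]},
    {"gripper": 1, "linear": [-0.021, 0.0025, -0.029], "delta_rot": [0, 0, 0]},
    {"gripper": 1, "linear": [-0.025, 0.003, -0.036], "delta_rot": [0, 0, 0]},
    {"gripper": 1, "linear": [-0.029, 0.0035, -0.044], "delta_rot": [0, 0, 0]},
    {"gripper": 1, "linear": [-0.032, 0.0035, -0.053], "delta_rot": [0, 0, 0]},
    {"gripper": 1, "linear": [-0.034, 0.004, -0.062], "delta_rot": [0, 0, 0]}
  ]
}}

```text
clock: 8.5
position: [0.5365, -0.218, 0.0916]
ee_rot: [-0.0, 0.65, 0.76, 0.0]
contact_force: [0.4, -1.0, 0.5]
width: -0.0001
gripper_force: 0.0
```

Emit:
{"op": "send_rows", "data": {
  "increments": [
    {"gripper": 1, "linear": [-0.001, 0, -0.006], "delta_rot": [0, 0, 0]},
    {"gripper": 1, "linear": [-0.002, 0, -0.01], "delta_rot": [0, 0, 0]},
    {"gripper": 1, "linear": [-0.002, 0, -0.013], "delta_rot": [0, 0, 0]},
    {"gripper": 1, "linear": [-0.002, 0, -0.015], "delta_rot": [0, 0, 0]},
    {"gripper": 1, "linear": [-0.002, 0, -0.015], "delta_rot": [0, 0, 0]}
  ]
}}

```text
clock: 9.0
position: [0.5348, -0.218, 0.0774]
ee_rot: [-0.0, 0.65, 0.76, -0.0]
contact_force: [-0.6, 0.8, 2.2]
width: 0.0003
gripper_force: 0.9
```

Emit:
{"op": "send_rows", "data": {
  "increments": [
    {"gripper": 1, "linear": [0, 0, 0.04], "delta_rot": [0, 0, 0]},
    {"gripper": 1, "linear": [0, 0, 0.08], "delta_rot": [0, 0, 0]},
    {"gripper": 1, "linear": [0, 0, 0.12], "delta_rot": [0, 0, 0]},
    {"gripper": -0.3, "linear": [-0.002, 0.04, 0.15], "delta_rot": [0, 0, 0]},
    {"gripper": -0.3, "linear": [-0.004, 0.08, 0.15], "delta_rot": [0, 0, 0]},
    {"gripper": -0.3, "linear": [-0.005, 0.12, 0.15], "delta_rot": [0, 0, 0]},
    {"gripper": -0.3, "linear": [-0.006, 0.16, 0.15], "delta_rot": [0, 0, 0]},
    {"gripper": -0.3, "linear": [-0.008, 0.2, 0.15], "delta_rot": [0, 0, 0]}
  ]
}}

```text
clock: 9.8
position: [0.5271, -0.0165, 0.2279]
ee_rot: [0.001, 0.65, 0.76, 0.001]
contact_force: [0.3, 0.1, 0.6]
width: 0.0556
gripper_force: 0.0
```

Emit:
{"op": "send_rows", "data": {
  "increments": [
    {"gripper": -0.3, "linear": [0, 0.04, 0], "delta_rot": [0, 0, 0]},
    {"gripper": -0.3, "linear": [0, 0.08, 0], "delta_rot": [0, 0, 0]},
    {"gripper": -0.3, "linear": [0, 0.1, 0], "delta_rot": [0, 0, 0]},
    {"gripper": -0.3, "linear": [0, 0.1, 0], "delta_rot": [0, 0, 0]},
    {"gripper": -0.3, "linear": [0, 0.1, 0], "delta_rot": [0, 0, 0]}
  ]
}}

```text
clock: 10.3
position: [0.527, 0.082, 0.2275]
ee_rot: [0.001, 0.65, 0.76, -0.0]
contact_force: [-0.8, -0.5, -0.1]
width: 0.0556
gripper_force: 0.0
```

Run:
```python
from h import *
d=snap('wrist','w4'); print(d['state']['position'])
e=snap('scene','s4')
cv2.imwrite('pics/m4.png',np.hstack([cv2.resize(d['pixels'],(400,300)),cv2.resize(e['pixels'][60:204,110:302],(400,300),interpolation=cv2.INTER_CUBIC)]))
```

```text
[0.52700692 0.08195727 0.22753522]
```

View pics/m4.png

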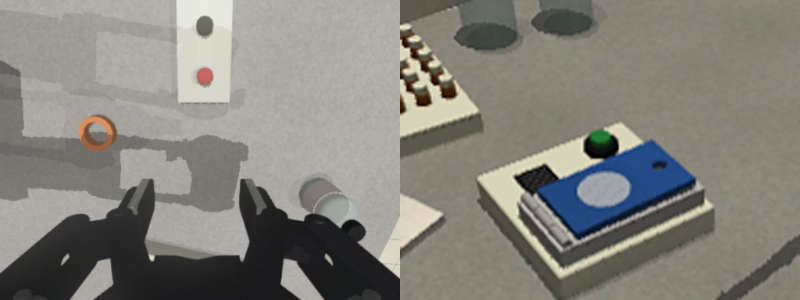

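The lid is down on the gasket, with its hole at (660,165) in the right tile. In the left tile the pin knob is at (205,76) on the rack.

Run:
```python
from fit2 import *
w=load('w4'); im=w['pixels'].astype(int)
m=(im[...,2]-im[...,1]>70)&(im[...,2]-im[...,0]>70); m[:,:200]=0; m[150:]=0
ys,xs=np.nonzero(m); print(len(xs),xs.min(),xs.max(),ys.min(),ys.max())
# predicted outline of knob for pin at guess; fit xy
th=np.linspace(0,2*np.pi,40)
def box(c):
    P_=np.vstack([np.c_[c[0]+.01*np.cos(th),c[1]+.01*np.sin(th),0*th+z] for z in(.049,.077)]); q=proj(w,P_); return np.r_[q.min(0),q.max(0)]
o=np.array([xs.min()-.0,ys.min()-.0,xs.max(),ys.max()])
r=least_squares(lambda c:box(c)-o,[.5247,.153],x_scale=.01); print(r.x,r.fun)
# lid hole in scene4
s4=load('s4'); S=p
for g in(0,.035): print(P(S,(h-150*np.cos(g)+6*np.sin(g),0,69+150*np.sin(g)+6*np.cos(g))), proj(s4,P(S,(h-150*np.cos(g)+6*np.sin(g),0,69+150*np.sin(g)+6*np.cos(g)))))
print('obs',(660-400+.5)/400*192+110,(165+.5)/300*144+60)
```

```text
303 252 271 87 106
[0.52557631 0.15460539] [-1.18512888 -1.46934637  1.18799223  1.53450052]
[ 0.49473736 -0.21450818  0.075     ] [[234.06830472 140.36977164]]
[ 0.49503731 -0.21454181  0.08024525] [[233.93999463 138.69130951]]
obs 235.04 139.44
```

Emit:
{"op": "send_rows", "data": {
  "increments": [
    {"gripper": -0.3, "linear": [-0.0015, 0.036, 0], "delta_rot": [0, 0, 0]},
    {"gripper": -0.3, "linear": [-0.0015, 0.072, 0], "delta_rot": [0, 0, 0]},
    {"gripper": -0.3, "linear": [-0.0015, 0.072, -0.03], "delta_rot": [0, 0, 0]},
    {"gripper": -0.3, "linear": [-0.0015, 0.072, -0.07], "delta_rot": [0, 0, 0]},
    {"gripper": -0.3, "linear": [-0.0015, 0.072, -0.11], "delta_rot": [0, 0, 0]},
    {"gripper": -0.3, "linear": [-0.0015, 0.072, -0.15], "delta_rot": [0, 0, 0]},
    {"gripper": -0.3, "linear": [-0.0015, 0.072, -0.174], "delta_rot": [0, 0, 0]},
    {"gripper": -0.3, "linear": [-0.0015, 0.072, -0.174], "delta_rot": [0, 0, 0]}
  ]
}}

```text
clock: 11.2
position: [0.5227, 0.1521, 0.05]
ee_rot: [-0.002, 0.651, 0.759, -0.003]
contact_force: [0.0, 0.1, 0.6]
width: 0.0556
gripper_force: 0.0
```

Emit:
{"op": "send_rows", "data": {
  "increments": [
    {"gripper": 1, "linear": [0, 0, 0], "delta_rot": [0, 0, 0]},
    {"gripper": 1, "linear": [0, 0, 0], "delta_rot": [0, 0, 0]},
    {"gripper": 1, "linear": [0, 0, 0], "delta_rot": [0, 0, 0]},
    {"gripper": 1, "linear": [0, 0, 0], "delta_rot": [0, 0, 0]},
    {"gripper": 1, "linear": [0, 0, 0], "delta_rot": [0, 0, 0]},
    {"gripper": 1, "linear": [0, 0, 0], "delta_rot": [0, 0, 0]}
  ],
  "newtons": 60
}}

```text
clock: 11.8
position: [0.5268, 0.1538, 0.0554]
ee_rot: [0.002, 0.65, 0.76, 0.001]
contact_force: [-0.4, -1.7, 7.3]
width: 0.0179
gripper_force: 58.8
```

Emit:
{"op": "send_rows", "data": {
  "increments": [
    {"gripper": 1, "linear": [0, 0, 0.01], "delta_rot": [0, 0, 0]},
    {"gripper": 1, "linear": [0, 0, 0.03], "delta_rot": [0, 0, 0]},
    {"gripper": 1, "linear": [0, 0, 0.06], "delta_rot": [0, 0, 0]},
    {"gripper": 1, "linear": [0, 0, 0.1], "delta_rot": [0, 0, 0]},
    {"gripper": 1, "linear": [0, 0, 0.13], "delta_rot": [0, 0, 0]},
    {"gripper": 1, "linear": [0, 0, 0.13], "delta_rot": [0, 0, 0]}
  ]
}}

```text
clock: 12.4
position: [0.5285, 0.1548, 0.1889]
ee_rot: [0.004, 0.65, 0.76, 0.004]
contact_force: [1.7, 1.3, -0.4]
width: 0.018
gripper_force: 58.8
```

Run:
```python
from h import *
d=snap('wrist','w5'); print(d['state']['position'],d['state']['ee_rot'],d['state']['contact_force'])
e=snap('scene','s5'); 
u,v=proj(e,d['state']['position'])[0]; print(u,v); u,v=int(u),int(v)
cv2.imwrite('pics/m5.png',np.hstack([cv2.resize(d['pixels'][140:290,170:330],(400,375),interpolation=cv2.INTER_CUBIC),cv2.resize(e['pixels'][v-38:v+37,u-40:u+40],(400,375),interpolation=cv2.INTER_CUBIC)]))
```

```text
[0.52845015 0.15478049 0.18894966] [0.00350682 0.65013667 0.75979685 0.00433188] [ 1.73846591  1.3179052  -0.43498528]
358.8728450771532 197.5335825546312
```

View pics/m5.png

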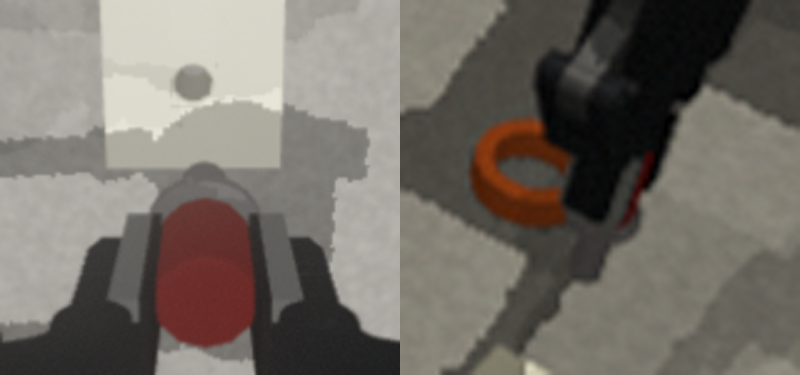

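The left tile shows the pin held upright: knob top centred at about (205,302), collar far edge at v≈178, and foot far edge at v≈162. The empty rack hole is at (193,82). Next I work out the tip offset in the tool frame.

```bash
cat > pin.py <<'E'
from h import *
from scipy.spatial.transform import Rotation as Ro
w=load('w5'); T=np.array(w['T_tool_cam'])
k=lambda u,v:((u+.5)/2.5-.5+170,(v+.5)/2.5-.5+140)
def tool(u,v,z):
    q=cv2.undistortPoints(np.array([[k(u,v)]],float),np.array(w['K'],float),dist(w))[0,0]
    r=T[:3,:3]@np.array([q[0],q[1],1]); c=T[:3,3]; return (c+r*(z-c[2])/r[2])*1e3
print('knob top centre',tool(205.5,302,-.0216), 'near edge(x-10)',tool(205.5,347,-.0216),'L/R',tool(155,302,-.0216),tool(256,302,-.0216))
print('collar far (x+13)',tool(205,178,.0064),'L/R',tool(150,212,.0064),tool(262,212,.0064))
print('foot far',tool(204,162,.0404))
s=w['state']; x,y,z,W=s['ee_rot'][[1,2,3,0]]; R=Ro.from_quat([x,y,z,W]).as_matrix(); print(R.round(4))
E
python3 pin.py
```

```text
knob top centre [  1.30854236   0.60089369 -21.6       ] near edge(x-10) [ -8.17479333   0.60122379 -21.6       ] L/R [  1.3009898   -8.53753408 -21.6       ] [  1.2891831    9.74048518 -21.6       ]
collar far (x+13) [14.41008151  0.53448233  6.4       ] L/R [  6.61944098 -11.22729308   6.4       ] [ 6.60640366 12.7228033   6.4       ]
foot far [ 5.51271737  0.30215899 40.4       ]
[[-1.546e-01  9.879e-01  1.100e-02]
 [ 9.880e-01  1.546e-01  2.000e-03]
 [ 3.000e-04  1.110e-02 -9.999e-01]]
```

Emit:
{"op": "send_rows", "data": {
  "increments": [
    {"gripper": 1, "linear": [-0.003, -0.04, 0], "delta_rot": [0, 0, 0]},
    {"gripper": 1, "linear": [-0.006, -0.08, 0], "delta_rot": [0, 0, 0]},
    {"gripper": 1, "linear": [-0.009, -0.12, 0], "delta_rot": [0, 0, 0]},
    {"gripper": 1, "linear": [-0.012, -0.16, 0], "delta_rot": [0, 0, 0]},
    {"gripper": 1, "linear": [-0.015, -0.2, 0], "delta_rot": [0, 0, 0]},
    {"gripper": 1, "linear": [-0.018, -0.24, 0], "delta_rot": [0, 0, 0]},
    {"gripper": 1, "linear": [-0.021, -0.28, 0], "delta_rot": [0, 0, 0]},
    {"gripper": 1, "linear": [-0.024, -0.32, 0], "delta_rot": [0, 0, 0]}
  ]
}}

```text
clock: 13.3
position: [0.4998, -0.1669, 0.1816]
ee_rot: [-0.002, 0.65, 0.76, -0.0]
contact_force: [1.2, -0.1, -0.9]
width: 0.0176
gripper_force: 58.8
```

Emit:
{"op": "send_rows", "data": {
  "increments": [
    {"gripper": 1, "linear": [-0.003, -0.04, 0], "delta_rot": [0, 0, 0]},
    {"gripper": 1, "linear": [-0.006, -0.08, 0], "delta_rot": [0, 0, 0]},
    {"gripper": 1, "linear": [-0.009, -0.11, -0.02], "delta_rot": [0, 0, 0]},
    {"gripper": 1, "linear": [-0.009, -0.12, -0.03], "delta_rot": [0, 0, 0]},
    {"gripper": 1, "linear": [-0.009, -0.12, -0.03], "delta_rot": [0, 0, 0]},
    {"gripper": 1, "linear": [-0.009, -0.12, -0.03], "delta_rot": [0, 0, 0]},
    {"gripper": 1, "linear": [-0.009, -0.12, -0.03], "delta_rot": [0, 0, 0]}
  ]
}}

```text
clock: 14.0
position: [0.4926, -0.2845, 0.1536]
ee_rot: [-0.0, 0.65, 0.76, 0.0]
contact_force: [-0.5, -0.4, -0.9]
width: 0.0179
gripper_force: 58.8
```

Run:
```python
from h import *
d=snap('wrist','w6'); print(d['state']['position'],d['state']['ee_rot'])
u,v=proj(d,[.495,-.214,.08])[0]; print(u,v); u,v=int(u),int(v); u0=max(0,u-60);v0=max(0,v-60);print(u0,v0)
cv2.imwrite('pics/m6.png',np.hstack([cv2.resize(d['pixels'],(400,300)),cv2.resize(d['pixels'][v0:v0+75,u0+10:u0+110],(400,300),interpolation=cv2.INTER_CUBIC)]))
```

```text
[ 0.49263999 -0.28452707  0.15362535] [-1.06974871e-04  6.49714572e-01  7.60178171e-01  3.34067004e-04]
270.0420596776934 101.1203907487449
210 41
```

View pics/m6.png

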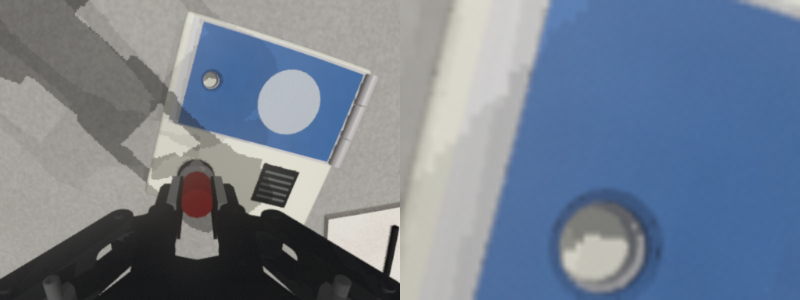

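The hole rim in the lid is centred at (606,241) in the right-hand crop, or image pixel (271,101). The hole is therefore at about (0.4958,-0.2138), and the TCP target is (0.4955,-0.2153).

Emit:
{"op": "send_rows", "data": {
  "increments": [
    {"gripper": 1, "linear": [0.003, 0.035, 0], "delta_rot": [0, 0, 0]},
    {"gripper": 1, "linear": [0.003, 0.069, 0], "delta_rot": [0, 0, 0]},
    {"gripper": 1, "linear": [0.003, 0.069, 0], "delta_rot": [0, 0, 0]},
    {"gripper": 1, "linear": [0.003, 0.069, -0.01], "delta_rot": [0, 0, 0]},
    {"gripper": 1, "linear": [0.003, 0.069, -0.02], "delta_rot": [0, 0, 0]},
    {"gripper": 1, "linear": [0.003, 0.069, -0.026], "delta_rot": [0, 0, 0]},
    {"gripper": 1, "linear": [0.003, 0.069, -0.026], "delta_rot": [0, 0, 0]},
    {"gripper": 1, "linear": [0.003, 0.069, -0.026], "delta_rot": [0, 0, 0]}
  ]
}}

```text
clock: 14.85
position: [0.4952, -0.2175, 0.1268]
ee_rot: [-0.0, 0.651, 0.759, -0.0]
contact_force: [0.5, -0.1, -1.1]
width: 0.0177
gripper_force: 58.8
```

Emit:
{"op": "send_rows", "data": {
  "increments": [
    {"gripper": 1, "linear": [0, 0, -0.003], "delta_rot": [0, 0, 0]},
    {"gripper": 1, "linear": [0, 0, -0.006], "delta_rot": [0, 0, 0]},
    {"gripper": 1, "linear": [0, 0, -0.009], "delta_rot": [0, 0, 0]},
    {"gripper": 1, "linear": [0, 0, -0.012], "delta_rot": [0, 0, 0]},
    {"gripper": 1, "linear": [0, 0, -0.014], "delta_rot": [0, 0, 0]},
    {"gripper": 1, "linear": [0, 0, -0.014], "delta_rot": [0, 0, 0]}
  ]
}}

```text
clock: 15.45
position: [0.4952, -0.2168, 0.113]
ee_rot: [-0.0, 0.65, 0.76, -0.0]
contact_force: [0.7, 1.2, -1.1]
width: 0.0179
gripper_force: 58.8
```

Emit:
{"op": "send_rows", "data": {
  "increments": [
    {"gripper": 1, "linear": [0, 0.0013, 0], "delta_rot": [0, 0, 0]},
    {"gripper": 1, "linear": [0, 0.0013, -0.003], "delta_rot": [0, 0, 0]},
    {"gripper": 1, "linear": [0, 0.0013, -0.006], "delta_rot": [0, 0, 0]},
    {"gripper": 1, "linear": [0, 0.0013, -0.009], "delta_rot": [0, 0, 0]},
    {"gripper": 1, "linear": [0, 0.0013, -0.012], "delta_rot": [0, 0, 0]},
    {"gripper": 1, "linear": [0, 0.0013, -0.012], "delta_rot": [0, 0, 0]}
  ]
}}

```text
clock: 16.05
position: [0.495, -0.2155, 0.1008]
ee_rot: [-0.001, 0.65, 0.76, -0.0]
contact_force: [-0.6, 0.3, -0.2]
width: 0.0175
gripper_force: 58.8
```

Foot at about 0.060, already in the jaw hole with no side force. Continuing down.

Emit:
{"op": "send_rows", "data": {
  "increments": [
    {"gripper": 1, "linear": [0, 0, -0.003], "delta_rot": [0, 0, 0]},
    {"gripper": 1, "linear": [0, 0, -0.006], "delta_rot": [0, 0, 0]},
    {"gripper": 1, "linear": [0, 0, -0.009], "delta_rot": [0, 0, 0]},
    {"gripper": 1, "linear": [0, 0, -0.012], "delta_rot": [0, 0, 0]},
    {"gripper": 1, "linear": [0, 0, -0.012], "delta_rot": [0, 0, 0]}
  ]
}}

```text
clock: 16.55
position: [0.4952, -0.2156, 0.089]
ee_rot: [-0.0, 0.65, 0.76, -0.0]
contact_force: [-0.6, 0.1, 0.1]
width: 0.0179
gripper_force: 58.8
```

Emit:
{"op": "send_rows", "data": {
  "increments": [
    {"gripper": 1, "linear": [0, 0, -0.0015], "delta_rot": [0, 0, 0]},
    {"gripper": 1, "linear": [0, 0, -0.003], "delta_rot": [0, 0, 0]},
    {"gripper": 1, "linear": [0, 0, -0.003], "delta_rot": [0, 0, 0]},
    {"gripper": 1, "linear": [0, 0, -0.003], "delta_rot": [0, 0, 0]}
  ]
}}

```text
clock: 16.95
position: [0.4952, -0.2157, 0.0864]
ee_rot: [-0.0, 0.65, 0.76, -0.0]
contact_force: [-0.7, -0.2, 1.7]
width: 0.0178
gripper_force: 59.0
```

Emit:
{"op": "send_rows", "data": {
  "increments": [
    {"gripper": 1, "linear": [0, 0, -0.0015], "delta_rot": [0, 0, 0]},
    {"gripper": 1, "linear": [0, 0, -0.003], "delta_rot": [0, 0, 0]},
    {"gripper": 1, "linear": [0, 0, -0.003], "delta_rot": [0, 0, 0]},
    {"gripper": 1, "linear": [0, 0, -0.003], "delta_rot": [0, 0, 0]}
  ]
}}

```text
clock: 17.35
position: [0.4953, -0.2157, 0.0834]
ee_rot: [0.0, 0.65, 0.76, -0.0]
contact_force: [-1.9, -0.7, 2.7]
width: 0.0182
gripper_force: 59.1
```

Emit:
{"op": "send_rows", "data": {
  "increments": [
    {"gripper": 1, "linear": [0, 0, -0.001], "delta_rot": [0, 0, 0]},
    {"gripper": 1, "linear": [0, 0, -0.002], "delta_rot": [0, 0, 0]},
    {"gripper": 1, "linear": [0, 0, -0.002], "delta_rot": [0, 0, 0]},
    {"gripper": 1, "linear": [0, 0, -0.002], "delta_rot": [0, 0, 0]}
  ]
}}

```text
clock: 17.75
position: [0.4952, -0.2158, 0.0818]
ee_rot: [0.0, 0.65, 0.76, -0.0]
contact_force: [-3.0, -0.2, 6.1]
width: 0.0181
gripper_force: 59.5
```

Emit:
{"op": "send_rows", "data": {
  "increments": [
    {"gripper": 1, "linear": [0, 0, -0.001], "delta_rot": [0, 0, 0]},
    {"gripper": 1, "linear": [0, 0, -0.002], "delta_rot": [0, 0, 0]},
    {"gripper": 1, "linear": [0, 0, -0.002], "delta_rot": [0, 0, 0]},
    {"gripper": 1, "linear": [0, 0, -0.002], "delta_rot": [0, 0, 0]}
  ]
}}

```text
clock: 18.15
position: [0.4952, -0.2159, 0.0804]
ee_rot: [0.0, 0.65, 0.76, -0.0]
contact_force: [-4.3, 0.7, 10.6]
width: 0.0176
gripper_force: 60.1
```

Run:
```python
from h import *
d=snap('wrist','w7'); e=snap('scene','s7'); print(d['state']['position'],d['state']['contact_force'])
cv2.imwrite('pics/m7.png',np.hstack([cv2.resize(d['pixels'][100:250,170:330],(400,375),interpolation=cv2.INTER_CUBIC),cv2.resize(e['pixels'][90:180,170:266],(400,375),interpolation=cv2.INTER_CUBIC)]))
```

```text
[ 0.49524854 -0.21585669  0.08037744] [-4.33001954  0.69297548 10.62575008]
```

View pics/m7.png

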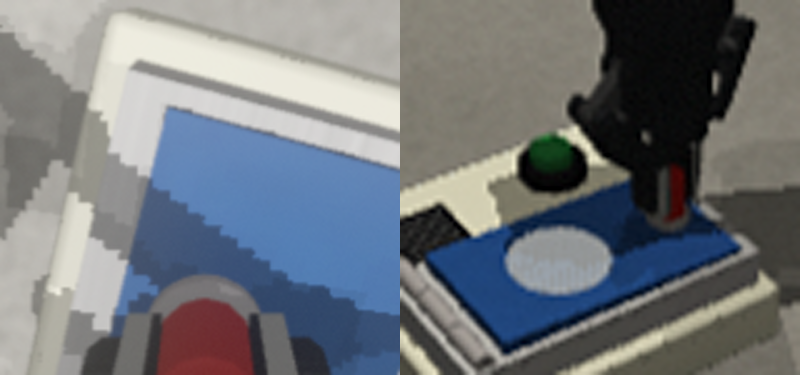

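The left tile shows the collar on the lid, with its far edge at (205,275) and the lid corner at (165,108). The right tile shows the lid nearly flat with the pin in at (670,210). I'll check the lid angle and any slip of the pin numerically.

```bash
python3 - <<'E' 2>&1 | grep -v '^\[\['
from fit2 import *
w5,w7,s4,s7=map(load,('w5','w7','s4','s7'))
for w in(w5,w7):
    im=w['pixels'].astype(int); m=(im[...,2]-im[...,1]>50)&(im[...,2]-im[...,0]>50); m[:,:200]=0;m[:,300:]=0
    ys,xs=np.nonzero(m); print('red',xs.min(),xs.max(),ys.min(),ys.max(),len(xs))
L=lambda g,x,y,z:P(p,(h-x*np.cos(g)+z*np.sin(g),y,69+x*np.sin(g)+z*np.cos(g)))
for g in(0,.0175,.035,.05):
    print(g,'w7 corner',proj(w7,L(g,170,45,6)),'s7 corners',proj(s7,L(g,170,45,6)),proj(s7,L(g,30,45,6)))
print('obs w7',(165.5)/2.5-.5+170,108.5/2.5-.5+100,'obs s7',170+338.5*.24-.5,90+247.5*.24-.5)
# blue lid near edge row in s4 vs s7 at several columns
for n,s_ in(('s4',s4),('s7',s7)):
    im=s_['pixels'].astype(float); b=im[...,0]-im[...,2]; out=[]
    for u in (205,215,225,235):
        c=b[:,u]; v=np.nonzero(c[110:185]>40)[0].max()+110
        f=(c[v]-40)/(c[v]-c[v+1]+1e-9); out.append(round(v+f,2))
    print(n,out)
for g in(0,.035):
    q=np.array([proj(s7,L(g,x,45,6))[0] for x in np.linspace(20,170,60)]); o=np.argsort(q[:,0]); print(g,np.interp((205,215,225,235),q[o,0],q[o,1]).round(2))
E
```

```text
red 233 271 231 277 1437
red 233 271 220 278 1892
0 w7 corner [[234.83646449 143.62731437]] s7 corners [[251.48994869 147.12520768]] [[200.71166352 169.27508239]]
0.0175 w7 corner [[234.77466784 144.64290461]] s7 corners [[251.47130154 146.16833007]] [[200.65204634 169.11980458]]
0.035 w7 corner [[234.81759923 145.72700946]] s7 corners [[251.43479303 145.2155067 ]] [[200.58888453 168.96658533]]
0.05 w7 corner [[234.94257774 146.71357277]] s7 corners [[251.38919291 144.40222549]] [[200.53193488 168.83692993]]
obs w7 235.7 142.9 obs s7 250.74 148.9
s4 [np.float64(167.9), np.float64(162.84), np.float64(158.71), np.float64(155.04)]
s7 [np.float64(168.83), np.float64(164.81), np.float64(160.4), np.float64(156.3)]
0 [167.41 163.05 158.68 154.32]
0.035 [166.91 162.24 157.57 152.9 ]
```

Emit:
{"op": "send_rows", "data": {
  "increments": [
    {"gripper": 1, "linear": [-0.0005, 0, -0.001], "delta_rot": [0, 0, 0]},
    {"gripper": 1, "linear": [-0.0005, 0, -0.002], "delta_rot": [0, 0, 0]},
    {"gripper": 1, "linear": [-0.0005, 0, -0.002], "delta_rot": [0, 0, 0]},
    {"gripper": 1, "linear": [-0.0005, 0, -0.002], "delta_rot": [0, 0, 0]}
  ]
}}

```text
clock: 18.65
position: [0.4953, -0.2161, 0.0802]
ee_rot: [0.001, 0.65, 0.76, 0.0]
contact_force: [-5.7, 2.4, 20.9]
width: 0.0181
gripper_force: 61.4
```

Emit:
{"op": "send_rows", "data": {
  "increments": [
    {"gripper": 1, "linear": [0, 0, 0], "delta_rot": [0, 0, 0]},
    {"gripper": 1, "linear": [0, 0, 0], "delta_rot": [0, 0, 0]},
    {"gripper": 1, "linear": [0, 0, 0], "delta_rot": [0, 0, 0]},
    {"gripper": 1, "linear": [0, 0, 0], "delta_rot": [0, 0, 0]},
    {"gripper": 1, "linear": [0, 0, 0], "delta_rot": [0, 0, 0]},
    {"gripper": 1, "linear": [0, 0, 0], "delta_rot": [0, 0, 0]},
    {"gripper": 1, "linear": [0, 0, 0], "delta_rot": [0, 0, 0]},
    {"gripper": 1, "linear": [0, 0, 0], "delta_rot": [0, 0, 0]}
  ]
}}

```text
clock: 19.45
position: [0.4953, -0.2161, 0.0802]
ee_rot: [0.001, 0.65, 0.76, 0.0]
contact_force: [-5.9, 2.3, 20.6]
width: 0.0179
gripper_force: 61.4
```

```bash
python3 -c "
from rig import sign_off; print(sign_off())"
```

```text
the job is handed in; nothing more can be done
None
```

I handed the job in at 19.5 s: button pressed and released, lid closed, and pin pushed through the lid into the jaw and held down against a hard stop with a steady 20.6 N. The pictures show the lid shut; the collar's seat on it is inferred from the hard stop. The tubes, bottle and tape were not knowingly touched, and I did not check them at the end.

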